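Load the free dish bay and turn its status flag over

ROBOT

A 7-joint arm with a two-finger parallel gripper is mounted at the origin on a cart in front of the work surface, level with it; the furniture and walls round the work are solid. World frame = base frame: x ahead of the robot, y to its left, z up, the work surface at z = 0. Lengths are in m, angles in rad, forces in N, time in s.
With the tool pointing down it reaches from about 0.425 to 0.925 m from the base axis. Payload 6.8 kg.
Tool frame: the origin (TCP) lies at the very end of the fingers, on their centre line; the grasp point (between the pads) lies 19 mm behind it; z points along the fingers, x is the direction in which the jaws open and shut, and the axes are right-handed (so a half turn about z gives the same grasp; the last joint's range is limited). The gripper opens to 85 mm and grips with 20 to 120 N. Pads are 22 mm wide; open, the fingers measure 114 mm over their backs; the gripper's body (76 mm by 85 mm) begins 54 mm behind the grasp point. The pads swing forward as they close: fully open they stand 13 mm farther back than shut.
Start: joints at [1.022, 0.477, 0.022, 1.555, -0.011, 1.109, -0.083], TCP at [0.288, -0.61, 0.231] pointing down, gripper open.
Joint ranges: [-2.96, 2.96], [-0.34, 2.1], [-1.41, 1.46], [0.24, 2.44], [-1.37, 4.51], [0.17, 1.92], [-2.96, 2.96]. Speed limits (rad/s): [2.39, 2.39, 3.14, 3.14, 3.14, 3.14, 3.14].

INTERFACE

Orientations are given as a rotation vector (axis times angle).
In Python, from bench import get_obs, imaging, hand_in gives the robot as it stands.
- The arm moves only by the tool send_rows, never from a script. Its argument "motion" is a list of rows, each an object with "dp": the shift along the world's x, y, z in m, a list of three; "rot": the turn, a rotation vector about the world's x, y, z in rad, a list of three; "grip": the finger opening in m, from 0 to 0.0854. In form: [{"dp": [dx, dy, dz], "rot": [ax, ay, az], "grip": grip}, ...]. A call has 1 to 20 rows; each row shifts and turns the pose as measured when the row begins; what a row does not reach is not made up. A row lasts 1/8 s, in which the tool goes at most 62.5 mm and 10.7 degrees, less where a joint would pass 70% of its speed; a pose out of reach is approached as far as the arm can. A call is refused whole if a number of a shift passes 0.0625 or a number of a turn 0.188, either way. A call with a gripper value outside its range is refused whole. The fingers move at their own pace and stop on an object; "grip_force" is the grip in N (left out, the last holds). Time passes only in rows, so rows that do not move let the fingers close. It gives the time, the measured TCP pose, the force and the opening at its end, in the units of the state.
- get_obs(): the state, without advancing time (a new reading comes with each control period).
- imaging.grab_frame(name): name is "scene" or "top"; returns a dict with "img" (420x560x3 uint8, red, green, blue), "fx", "fy", "cx", "cy" (pixels), "R" (3x3) and "t" (3): a world point X has camera coordinates R X + t. Camera axes: x right, y down, z forward; pixel columns grow to the right and rows downward; lengths in m; the calibration is good to about 2 mm. A picture is of the moment at which its call begins. There is no depth.
- hand_in(): hands the job in, once; it reports no verdict.
The state is a dict: "clock": time; "joints": joint angles; "qvel": joint speeds; "tau": joint torques, N m; "tcp_pos": TCP position; "orientation": TCP orientation; "contact_force": force on the tool from outside, world axes, zero at the start; "moment": the same for the moment, N m; "grip_width": finger opening in m.
Only numpy, scipy, OpenCV 4.12 (cv2) and the standard library are available. Lean on these libraries where they do the work, as an engineer would, in place of code of your own. Each camera call takes 0.05 s, during which the arm holds its last target. There are 200 camera calls.

TASK

One of the three dish bays is still empty, and a culture dish waits in front of it: push the dish along the worktop with the fingertips into that bay until it rests against the back stop. Then, with a fingertip under its free edge, turn that bay's flag (the one on its left, still showing a ring) right over its hinge so that it lies flat to the back and shows its cross. Pinch and lift nothing, be gentle with the flag, and leave the other two bays, the pen and the tube as they are.

Things in the scene. Friction and masses are not known exactly. Their poses are not given: they have to be found in the camera images.
- bay_c: The empty grey dish bay, fixed, open to its front (-x). Origin: on the worktop, on the lane's middle line, where the centre of a dish fully home stands; +x to the back stop (face at x = +31 mm, 18 mm high), +y to the side of its own flag. No floor: the dish slides on the worktop. Lane walls 14 mm high, 68 mm apart, x = -54 to +36 mm, flaring in front to x = -77 mm (mouth 87 mm wide).
- bay_a: Same kind of bay and axes as bay_c, holding dish_a; leave alone. The three bays stand side by side 160 mm apart, facing the same way; which of the three places each bay has varies.
- bay_b: Same kind of bay and axes as bay_c, holding dish_b; leave alone.
- dish_c: Closed white culture dish, 62 mm across, 16 mm high, 15 to 31 g, loose; origin at the centre of its underside. It waits on the worktop before the mouth of bay_c, 94 to 112 mm short of home and up to 12 mm off the lane's middle line.
- dish_a: Same kind of dish, already home in bay_a; leave alone.
- dish_b: Same kind of dish, already home in bay_b; leave alone.
- flag_c (a joint): Flag of bay_c, rad. 0 = level to the front (to the robot), raised ring up (bay free); 1.57 = upright; 3.14 = turned over, level to the back on its buffers, raised cross up (loaded). Starts at 0 to 0.2. Stiff hinge: it does not fall but stays at any angle where it is left; about 0.5 N at the free edge turns it.
- flag_a (a joint): Flag of bay_a, same kind; already over at the start (3.0 or more); leave so.
- flag_b (a joint): Flag of bay_b, same kind; already over at the start (3.0 or more); leave so.
- flag_c_hinge (a point): Middle of the flag's hinge axis, which runs along bay_c's y; fixed at x = -12, y = +78, z = +48 mm in bay_c. Below it a pedestal: foot 62 x 46 x 8 mm, column 24 x 30 mm, rest arms 24 mm wide reaching 25 mm to the front and back just below the level flag; hinge ears 18 to 24 mm to either side, 55 mm high.
- flag_c_edge (a point): Middle of the flag's free edge, 58 mm from the hinge axis; moves with the flag. The paddle is white, 36 mm wide, 4 mm thick, its edge bead 6 mm. Lying to the front, its outer 30 mm overhang the rest arms with about 44 mm of clear height below, so that a fingertip fits under the edge.
- marker: Loose marker pen, 17 x 138 x 18 mm, lying on the worktop left of the bays; bystander.
- lying_tube: Loose serum tube, 17 x 106 x 16 mm, lying on the worktop right of the bays; bystander.
Not all that is in view belongs to the job. What is shaped like the bay_c but red is not meant. What is shaped like the dish_c but black is not meant.

How it is judged:
By the outcome, as a careful person would: the job done as asked, in the order asked, and still so for the second after the job is handed in, with the robot touching nothing.
It also fails if it takes over 54 s, if anything falls off the work surface, if the arm or the gripper's body presses on something with over 40 N, if the wrist force passes 120 N, or if a joint passes its speed limit or range.

## Working session

There is one attempt and no reset: what is moved stays moved. The work goes in short steps, Python scripts to look and compute and a tool call to move; the robot and the scene stay as the last step left them, time stands still between calls to the robot, and variables do not carry over. Pictures are saved under pics/ and viewed, about 8 in all and at most 12, crops included, and the job is handed in when it is done.

Besides the shell and the picture viewer there is one more tool, called by a JSON object that holds its "name" and its "arguments". send_rows: Moves the arm, as the interface text tells. Its arguments: {"type":"object","properties":{"motion":{"type":"array","items":{"type":"object","properties":{"dp":{"type":"array","items":{"type":"number"}},"rot":{"type":"array","items":{"type":"number"}},"grip":{"type":"number"}}}},"grip_force":{"type":"number"}},"required":["motion"]}

```bash
mkdir -p pics; cat > h.py <<'E'
import numpy as np, cv2
from bench import get_obs, imaging, hand_in
def grab(n,f):
    c=imaging.grab_frame(n); cv2.imwrite(f,cv2.cvtColor(c['img'],cv2.COLOR_RGB2BGR)); np.savez(f[:-4],**c); return c
def ray(c,u,v,z):
    R,t=np.array(c['R']),np.array(c['t']); d=R.T@[(u-c['cx'])/c['fx'],(v-c['cy'])/c['fy'],1]; o=-R.T@t
    return o+d*(z-o[2])/d[2]
def proj(c,X):
    p=np.array(c['R'])@X+np.array(c['t']); return np.array([c['fx']*p[0]/p[2]+c['cx'],c['fy']*p[1]/p[2]+c['cy']])
E
python3 - <<'E'
from h import *
for n in('top','scene'):
    c=grab(n,f'pics/{n}0.png'); R,t=np.array(c['R']),np.array(c['t']); print(n,-R.T@t,R[2],c['fx'])
o=get_obs(); print(o)
E
```

```text
top [0.29623963 0.1023837  1.2191014 ] [ 0.17450109  0.01416286 -0.98455512] 465.2050618327066
scene [-0.23272901  0.99625684  0.64197765] [ 0.57733096 -0.68691729 -0.44139959] 450.494759189722
{'clock': 0.1, 'joints': array([ 1.02189449,  0.47773129,  0.02234203,  1.55631145, -0.01151298,
        1.10929927, -0.0830827 ]), 'qvel': array([ 0.0010607 , -0.00141092,  0.00070327, -0.00308709,  0.00148145,
        0.00184217, -0.00015951]), 'tau': array([ 4.83248979e-03, -5.97759461e+01,  1.61363829e+00, -2.81952703e+01,
        1.27972296e-02,  5.03780888e-03, -5.02679097e-05]), 'tcp_pos': array([ 0.28777489, -0.61001382,  0.230431  ]), 'orientation': array([-2.65272854e+00,  1.68159161e+00,  2.23494860e-03]), 'contact_force': array([ 0.32570976,  0.24789902, -0.22709267]), 'moment': array([0.00938811, 0.06823661, 0.03090175]), 'grip_width': 0.08512472826041663}
```

View pics/top0.png

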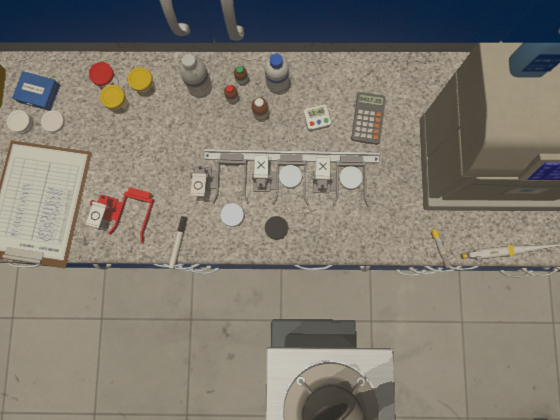

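View pics/scene0.png

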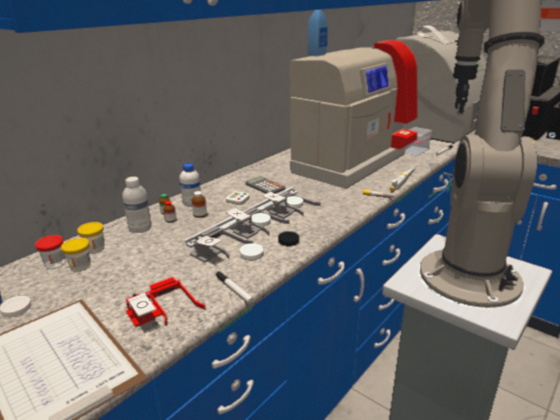

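The top picture shows the grey bays at (232,180), (290,175) and (351,178). The left one, with its ring flag at (200,184), is empty, so it is bay_c. The white dish at (232,214) in front of it is dish_c. The red bay (130,210) and the black dish (276,228) are decoys. I'll confirm this in an enlarged crop.

```bash
python3 - <<'E'
from h import *
im=cv2.imread('pics/top0.png')[140:250,170:310]
cv2.imwrite('pics/crop1.png',cv2.resize(im,None,fx=5,fy=5,interpolation=cv2.INTER_CUBIC))
c=np.load('pics/top0.npz')
for n,u,v,z in [('dish',232,214,.016),('dish_b',290,176,.016),('dish_a',351,178,.016),('barL',207,156,.02),('barR',379,159,.02)]: print(n,ray(c,u,v,z))
E
```

```text
dish [0.49141734 0.25407747 0.016     ]
dish_b [0.59483385 0.10258242 0.016     ]
dish_a [ 0.59035494 -0.05918406  0.016     ]
barL [0.64752778 0.32505505 0.02      ]
barR [ 0.64175171 -0.13383599  0.02      ]
```

View pics/crop1.png

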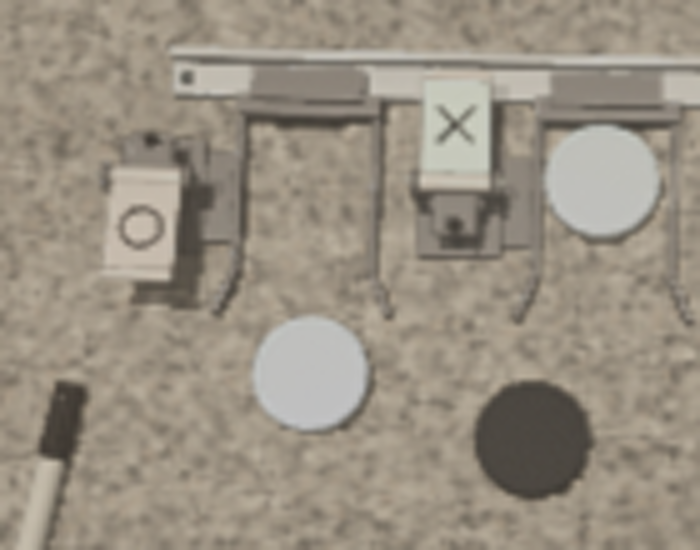

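```bash
python3 - <<'E'
from h import *
c=np.load('pics/top0.npz'); hsv=cv2.cvtColor(cv2.imread('pics/top0.png'),cv2.COLOR_BGR2HSV)
m=((hsv[...,2]>185)&(hsv[...,1]<25)).astype('u1'); m=cv2.morphologyEx(m,cv2.MORPH_OPEN,np.ones((3,3)))
n,l,s,ce=cv2.connectedComponentsWithStats(m)
for i in range(1,n):
    if 180<ce[i][0]<380 and 145<ce[i][1]<230 and s[i][4]>100: print(s[i],ce[i],ray(c,*ce[i],.016))
P=lambda n,x,y,z:print(n,ray(c,170+(x+.5)/5-.5,140+(y+.5)/5-.5,z))
P('wallL back',242,112,.014);P('wallL front',239,262,.014);P('wallR back',378,112,.014);P('wallR front',374,270,.014)
P('stopL',245,117,.018);P('stopR',378,117,.018);P('stop_bL',545,123,.018);P('stop_bR',676,123,.018)
P('edgeL',103,278,.048);P('edgeR',172,280,.048);P('hingeL',112,170,.05);P('hingeR',183,170,.05)
P('penTop',70,385,.018)
print(ray(c,425,208,.0))
E
```

```text
[316 158  14  18 158] [323.48734177 166.93037975] [0.62021706 0.01351309 0.016     ]
[280 166  21  20 352] [289.85227273 175.41761364] [0.59642324 0.10298575 0.016     ]
[341 167  21  21 357] [350.7394958  176.83193277] [ 0.59353405 -0.05854581  0.016     ]
[221 204  22  21 367] [231.31880109 214.04359673] [0.49128875 0.25586434 0.016     ]
wallL back [0.63277485 0.29596293 0.014     ]
wallL front [0.5505593  0.29478392 0.014     ]
wallR back [0.63318436 0.2229123  0.014     ]
wallR front [0.54669523 0.22300191 0.014     ]
stopL [0.62890502 0.29362058 0.018     ]
stopR [0.62930608 0.22244741 0.018     ]
stop_bL [0.62650269 0.13319539 0.018     ]
stop_bR [0.62689866 0.06336229 0.018     ]
edgeL [0.53451046 0.35926293 0.048     ]
edgeR [0.53369388 0.32359595 0.048     ]
hingeL [0.59126405 0.35667125 0.05      ]
hingeR [0.59148338 0.3197724  0.05      ]
penTop [0.4832893 0.3806559 0.018    ]
[ 0.51376073 -0.25580727  0.        ]
```

{"name": "send_rows", "arguments": {"motion": [{"dp": [0.01, 0.058, 0], "rot": [0, 0, 0], "grip": 0.02}, {"dp": [0.01, 0.058, 0], "rot": [0, 0, 0], "grip": 0.02}, {"dp": [0.01, 0.058, 0], "rot": [0, 0, 0], "grip": 0.02}, {"dp": [0.01, 0.058, 0], "rot": [0, 0, 0], "grip": 0.02}, {"dp": [0.012, 0.058, 0], "rot": [0, 0, 0], "grip": 0.02}, {"dp": [0.02, 0.042, 0], "rot": [0, 0, -0.08], "grip": 0.02}, {"dp": [0.02, 0.042, 0], "rot": [0, 0, -0.08], "grip": 0.02}, {"dp": [0.02, 0.042, 0], "rot": [0, 0, -0.08], "grip": 0.02}, {"dp": [0.02, 0.042, 0], "rot": [0, 0, -0.08], "grip": 0.02}, {"dp": [0.004, 0.05, 0], "rot": [0, 0, -0.08], "grip": 0.02}, {"dp": [0.004, 0.05, 0], "rot": [0, 0, -0.06], "grip": 0.02}, {"dp": [0.004, 0.05, 0], "rot": [0, 0, 0], "grip": 0.02}, {"dp": [0.004, 0.05, 0], "rot": [0, 0, 0], "grip": 0.02}, {"dp": [0.004, 0.05, 0], "rot": [0, 0, 0], "grip": 0.02}]}}

```text
clock: 1.85
tcp_pos: [0.4373, 0.118, 0.2268]
orientation: [-2.174, 2.268, 0.006]
contact_force: [1.3, 0.7, -0.4]
grip_width: 0.0197
```

```bash
cat > st.py <<'E'
from h import *
from scipy.spatial.transform import Rotation as Ro
def st():
    o=get_obs(); R=Ro.from_rotvec(o['orientation']).as_matrix()
    print(o['clock'],o['tcp_pos'].round(4),'jawdeg',np.degrees(np.arctan2(R[1,0],R[0,0])).round(2),'z',R[:,2].round(3),'F',o['contact_force'].round(2),o['grip_width'].round(4),'q',o['joints'].round(2))
if __name__=='__main__': st()
E
python3 st.py
```

```text
Traceback (most recent call last):
  File "st.py", line 6, in <module>
    if __name__=='__main__': st()
                             ~~^^
  File "st.py", line 5, in st
    print(o['clock'],o['tcp_pos'].round(4),'jawdeg',np.degrees(np.arctan2(R[1,0],R[0,0])).round(2),'z',R[:,2].round(3),'F',o['contact_force'].round(2),o['grip_width'].round(4),'q',o['joints'].round(2))
                                                                                                                                                       ^^^^^^^^^^^^^^^^^^^^^
AttributeError: 'float' object has no attribute 'round'
```

{"name": "send_rows", "arguments": {"motion": [{"dp": [-0.003, 0.046, 0], "rot": [0, 0, 0.02], "grip": 0.02}, {"dp": [-0.004, 0.046, 0], "rot": [0, 0, 0], "grip": 0.02}, {"dp": [-0.004, 0.044, -0.04], "rot": [0, 0, 0], "grip": 0.02}, {"dp": [0, 0, -0.06], "rot": [0, 0, 0], "grip": 0.02}, {"dp": [0, 0, -0.05], "rot": [0, 0, 0], "grip": 0.02}, {"dp": [0, 0, -0.03], "rot": [0, 0, 0], "grip": 0.02}, {"dp": [0, 0, 0], "rot": [0, 0, 0], "grip": 0.02}]}}

```text
clock: 2.72
tcp_pos: [0.4243, 0.2635, 0.0421]
orientation: [-2.202, 2.236, 0.01]
contact_force: [-0.1, -0.0, 0.4]
grip_width: 0.0199
```

```bash
sed -i "s/o\['grip_width'\].round(4)/o['grip_width']/" st.py; python3 - <<'E'
from st import *
st(); grab('scene','pics/s1.png'); c=grab('top','pics/t1.png')
im=cv2.imread('pics/s1.png')[190:310,160:340]
a=cv2.resize(im,None,fx=4,fy=4,interpolation=cv2.INTER_CUBIC); cv2.imwrite('pics/s1c.png',a)
E
```

```text
2.725 [0.4243 0.2635 0.0421] jawdeg -90.88 z [-0.002  0.007 -1.   ] F [-0.11 -0.03  0.43] 0.01989733739344258 q [-0.29  0.51 -0.47  2.09  0.38  0.62 -2.61]
```

View pics/s1c.png

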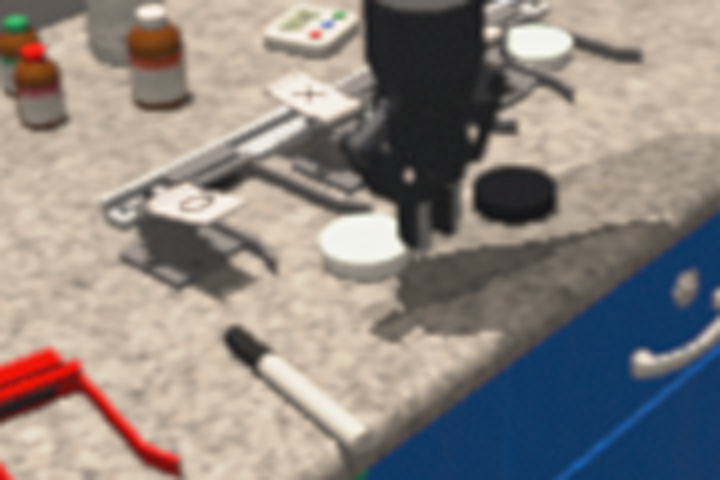

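{"name": "send_rows", "arguments": {"motion": [{"dp": [0, -0.007, -0.016], "rot": [0, 0, 0], "grip": 0.02}, {"dp": [0, 0, -0.017], "rot": [0, 0, 0], "grip": 0.02}, {"dp": [0.005, 0, 0], "rot": [0, 0, 0], "grip": 0.02}, {"dp": [0.01, 0, 0], "rot": [0, 0, 0], "grip": 0.02}, {"dp": [0.01, 0, 0], "rot": [0, 0, 0], "grip": 0.02}, {"dp": [0.01, 0, 0], "rot": [0, 0, 0], "grip": 0.02}, {"dp": [0.01, 0.0005, 0], "rot": [0, 0, 0], "grip": 0.02}, {"dp": [0.01, 0.0005, 0], "rot": [0, 0, 0], "grip": 0.02}, {"dp": [0.01, 0.0005, 0], "rot": [0, 0, 0], "grip": 0.02}]}}

```text
clock: 3.95
tcp_pos: [0.499, 0.2598, 0.0133]
orientation: [-2.19, 2.229, 0.004]
contact_force: [-0.7, 0.0, -0.8]
grip_width: 0.0196
```

```bash
python3 st.py
```

```text
3.95 [0.499  0.2598 0.0133] jawdeg -91.01 z [ 0.01   0.013 -1.   ] F [-0.7   0.01 -0.76] 0.01962790857618752 q [-0.25  0.63 -0.44  1.96  0.42  0.63 -2.55]
```

{"name": "send_rows", "arguments": {"motion": [{"dp": [0.003, -0.001, -0.004], "rot": [0, 0, 0], "grip": 0.02}, {"dp": [0.008, 0, -0.003], "rot": [0, 0, 0], "grip": 0.02}, {"dp": [0.01, 0, -0.001], "rot": [0, 0, 0], "grip": 0.02}, {"dp": [0.01, 0, -0.001], "rot": [0, 0, 0], "grip": 0.02}, {"dp": [0.01, 0, 0], "rot": [0, 0, 0], "grip": 0.02}]}}

```text
clock: 4.58
tcp_pos: [0.5422, 0.2589, 0.0033]
orientation: [-2.192, 2.229, 0.005]
contact_force: [0.7, 0.8, 1.6]
grip_width: 0.0199
```

```bash
python3 - <<'E'
from st import *
st(); grab('scene','pics/s2.png'); grab('top','pics/t2.png')
a=cv2.imread('pics/s2.png')[190:290,180:300]; b=cv2.imread('pics/t2.png')[140:240,180:280]
f=lambda i:cv2.resize(i,(400,400),interpolation=cv2.INTER_CUBIC)
cv2.imwrite('pics/c2.png',np.hstack([f(a),f(b)]))
E
```

```text
4.575 [0.5422 0.2589 0.0033] jawdeg -90.98 z [ 0.009  0.013 -1.   ] F [0.74 0.82 1.64] 0.019872634247964635 q [-0.23  0.68 -0.43  1.87  0.43  0.66 -2.5 ]
```

View pics/c2.png

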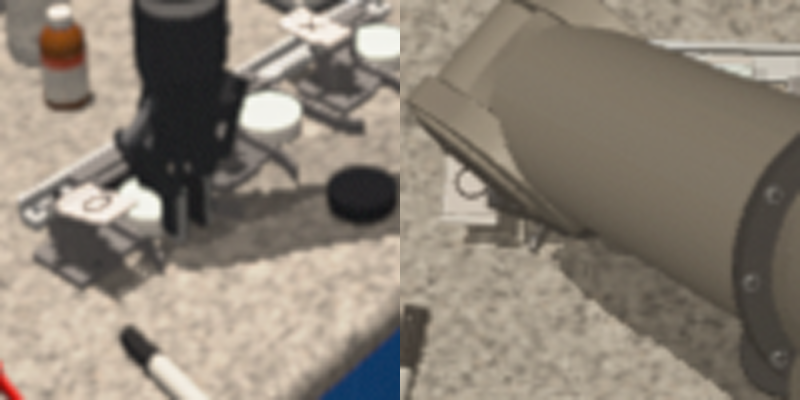

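{"name": "send_rows", "arguments": {"motion": [{"dp": [0.004, 0, 0.003], "rot": [0, 0, 0], "grip": 0.02}, {"dp": [0.004, 0, 0], "rot": [0, 0, 0], "grip": 0.02}, {"dp": [0.003, 0, 0], "rot": [0, 0, 0], "grip": 0.02}]}}

```text
clock: 5.05
tcp_pos: [0.5543, 0.2588, 0.0069]
orientation: [-2.19, 2.23, 0.004]
contact_force: [-0.4, -0.4, -0.3]
grip_width: 0.02
```

{"name": "send_rows", "arguments": {"motion": [{"dp": [0.002, 0, 0], "rot": [0, 0, 0], "grip": 0.02}, {"dp": [0.002, 0, 0], "rot": [0, 0, 0], "grip": 0.02}]}}

```text
clock: 5.3
tcp_pos: [0.5579, 0.2588, 0.0068]
orientation: [-2.191, 2.23, 0.005]
contact_force: [-3.6, -0.4, 0.9]
grip_width: 0.0202
```

{"name": "send_rows", "arguments": {"motion": [{"dp": [0.001, 0, 0], "rot": [0, 0, 0], "grip": 0.02}, {"dp": [0.001, 0, 0], "rot": [0, 0, 0], "grip": 0.02}]}}

```text
clock: 5.55
tcp_pos: [0.5579, 0.2589, 0.0065]
orientation: [-2.194, 2.231, 0.008]
contact_force: [-4.6, -0.2, 3.1]
grip_width: 0.02
```

{"name": "send_rows", "arguments": {"motion": [{"dp": [-0.01, 0, 0.002], "rot": [0, 0, 0], "grip": 0.02}, {"dp": [-0.03, 0, 0], "rot": [0, 0, 0], "grip": 0.02}, {"dp": [-0.04, 0, 0.01], "rot": [0, 0, 0], "grip": 0}, {"dp": [-0.02, 0, 0.04], "rot": [0, 0, 0], "grip": 0}, {"dp": [0, 0, 0.05], "rot": [0, 0, 0], "grip": 0}, {"dp": [0, 0.01, 0.05], "rot": [0, -0.1, 0], "grip": 0}, {"dp": [0, 0.02, 0.0], "rot": [0, -0.15, 0], "grip": 0}, {"dp": [0, 0.02, 0.0], "rot": [0, -0.15, 0], "grip": 0}, {"dp": [0, 0.02, 0.0], "rot": [0, -0.15, 0], "grip": 0}, {"dp": [0, 0.01, 0.0], "rot": [0, -0.15, 0], "grip": 0}]}}

```text
clock: 6.8
tcp_pos: [0.4562, 0.2967, 0.138]
orientation: [-2.012, 2.043, -0.399]
contact_force: [0.2, -0.7, -1.2]
grip_width: 0.0
```

```bash
python3 - <<'E'
from st import *
st(); grab('scene','pics/s3.png'); grab('top','pics/t3.png')
a=cv2.imread('pics/s3.png')[150:290,150:310]; b=cv2.imread('pics/t3.png')[140:260,170:310]
f=lambda i:cv2.resize(i,(400,400*i.shape[0]//i.shape[1]),interpolation=cv2.INTER_CUBIC)[:340]
cv2.imwrite('pics/c3.png',np.hstack([f(a),f(b)]))
E
```

```text
6.8 [0.4562 0.2967 0.138 ] jawdeg -91.06 z [ 0.361 -0.022 -0.932] F [ 0.18 -0.66 -1.19] 4.102062201979989e-05 q [-1.    0.28  0.15  2.18  0.53  0.51 -2.89]
```

View pics/c3.png

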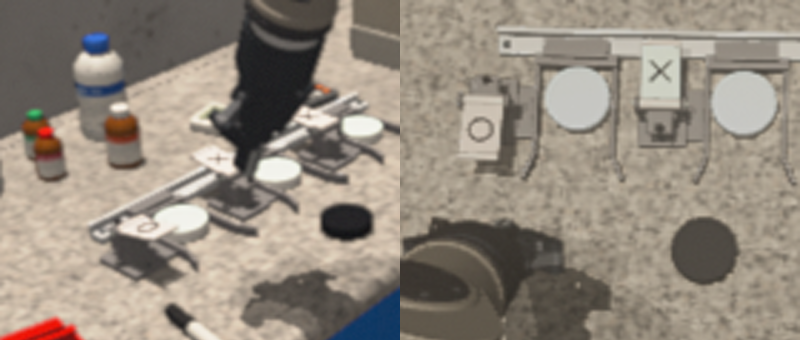

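{"name": "send_rows", "arguments": {"motion": [{"dp": [0, 0, 0.005], "rot": [-0.064, 0.004, 0.165], "grip": 0}, {"dp": [0, 0, 0.005], "rot": [-0.064, 0.004, 0.165], "grip": 0}, {"dp": [0, 0, 0], "rot": [-0.064, 0.004, 0.165], "grip": 0}, {"dp": [0, 0, 0], "rot": [-0.064, 0.004, 0.165], "grip": 0}, {"dp": [0, 0, 0], "rot": [-0.064, 0.004, 0.165], "grip": 0}, {"dp": [0, 0, 0], "rot": [-0.064, 0.004, 0.165], "grip": 0}, {"dp": [0, 0, 0], "rot": [-0.064, 0.004, 0.165], "grip": 0}, {"dp": [0, 0, 0], "rot": [-0.064, 0.004, 0.165], "grip": 0}, {"dp": [0, 0, 0], "rot": [-0.064, 0.004, 0.165], "grip": 0}, {"dp": [0, 0, 0], "rot": [-0.064, 0.004, 0.165], "grip": 0}, {"dp": [0, 0, 0], "rot": [-0.064, 0.004, 0.165], "grip": 0}, {"dp": [0, 0, 0], "rot": [-0.064, 0.004, 0.165], "grip": 0}, {"dp": [0, 0, 0], "rot": [-0.064, 0.004, 0.165], "grip": 0}, {"dp": [0, 0, 0], "rot": [-0.064, 0.004, 0.165], "grip": 0}, {"dp": [0, 0, 0], "rot": [-0.064, 0.004, 0.165], "grip": 0}, {"dp": [0, 0, 0], "rot": [-0.064, 0.004, 0.165], "grip": 0}]}}

```text
clock: 8.9
tcp_pos: [0.4623, 0.2935, 0.1601]
orientation: [2.271, 1.768, 0.4]
contact_force: [0.4, 0.8, 0.4]
grip_width: -0.0003
```

```bash
python3 st.py
```

```text
8.9 [0.4623 0.2935 0.1601] jawdeg 76.51 z [ 0.354 -0.018 -0.935] F [0.39 0.83 0.38] -0.0002884476558358177 q [-0.52  0.27 -0.38  2.13  0.67  0.65 -0.07]
```

{"name": "send_rows", "arguments": {"motion": [{"dp": [0, 0.02, 0], "rot": [-0.04, 0.0, 0.1], "grip": 0}, {"dp": [0, 0.02, 0], "rot": [-0.04, 0.0, 0.1], "grip": 0}, {"dp": [0, 0.005, 0], "rot": [0, -0.15, 0], "grip": 0}, {"dp": [0, 0, 0], "rot": [0, -0.15, 0], "grip": 0}, {"dp": [0, 0, 0], "rot": [0, -0.12, 0], "grip": 0}, {"dp": [0, 0, 0], "rot": [0, 0, 0], "grip": 0}]}}

```text
clock: 9.65
tcp_pos: [0.468, 0.3348, 0.1649]
orientation: [1.816, 1.737, 0.701]
contact_force: [0.7, -0.2, 0.5]
grip_width: 0.0
```

```bash
python3 st.py
```

```text
9.65 [0.468  0.3348 0.1649] jawdeg 87.69 z [ 0.686 -0.021 -0.727] F [ 0.7  -0.17  0.46] 1.5613561218593544e-05 q [-0.86  0.32 -0.27  2.26  1.39  0.77 -0.74]
```

{"name": "send_rows", "arguments": {"motion": [{"dp": [0, 0.003, -0.04], "rot": [0, 0, 0], "grip": 0}, {"dp": [0, 0, -0.04], "rot": [0, 0, 0], "grip": 0}, {"dp": [0, 0, -0.03], "rot": [0, 0, 0], "grip": 0}, {"dp": [0, 0, -0.015], "rot": [0, 0, 0], "grip": 0}, {"dp": [0, 0, 0], "rot": [0, 0, 0], "grip": 0}]}}

```text
clock: 10.28
tcp_pos: [0.4755, 0.3368, 0.0408]
orientation: [1.837, 1.726, 0.695]
contact_force: [-0.2, 0.9, 0.0]
grip_width: 0.0002
```

```bash
python3 - <<'E'
from st import *
st(); c=grab('scene','pics/s4.png')
a=cv2.imread('pics/s4.png')[200:300,150:290]
cv2.imwrite('pics/c4.png',cv2.resize(a,(770,550),interpolation=cv2.INTER_CUBIC))
o=get_obs(); f=lambda X:((proj(c,np.array(X))-[150,200])*5.5).round()
print('tcp',f(o['tcp_pos']),'edge',f([.529,.339,.048]),'hinge',f([.587,.339,.048]))
E
```

```text
10.275 [0.4755 0.3368 0.0408] jawdeg 86.81 z [ 0.68  -0.026 -0.732] F [-0.19  0.95  0.03] 0.0002256152614456591 q [-0.88  0.6  -0.24  2.28  1.72  0.8  -1.15]
tcp [449. 303.] edge [364. 255.] hinge [280. 216.]
```

View pics/c4.png

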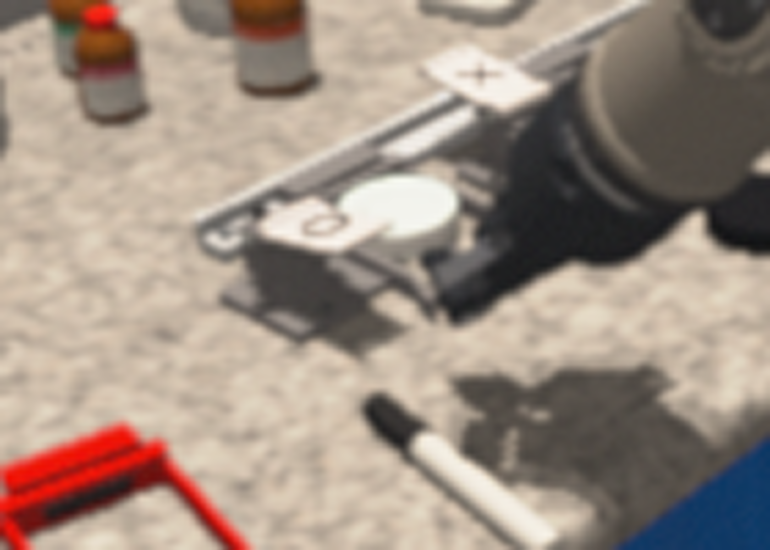

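{"name": "send_rows", "arguments": {"motion": [{"dp": [0.005, 0.001, -0.008], "rot": [0, 0, 0], "grip": 0}, {"dp": [0.012, 0.001, -0.006], "rot": [0, 0, 0], "grip": 0}, {"dp": [0.015, 0, 0], "rot": [0, 0, 0], "grip": 0}, {"dp": [0.01, 0, 0], "rot": [0, 0, 0], "grip": 0}, {"dp": [0.004, 0, 0], "rot": [0, 0, 0], "grip": 0}, {"dp": [0, 0, 0], "rot": [0, 0, 0], "grip": 0}]}}

```text
clock: 11.08
tcp_pos: [0.5282, 0.3394, 0.0301]
orientation: [1.84, 1.719, 0.702]
contact_force: [0.5, 0.2, 0.4]
grip_width: -0.0002
```

```bash
python3 - <<'E'
from st import *
st(); c=grab('scene','pics/s5.png')
a=cv2.imread('pics/s5.png')[200:300,150:290]
cv2.imwrite('pics/c5.png',cv2.resize(a,(770,550),interpolation=cv2.INTER_CUBIC))
E
```

```text
11.075 [0.5282 0.3394 0.0301] jawdeg 86.61 z [ 0.683 -0.025 -0.73 ] F [0.46 0.21 0.43] -0.0001747930491280779 q [-0.82  0.64 -0.2   2.2   1.79  0.75 -1.12]
```

View pics/c5.png

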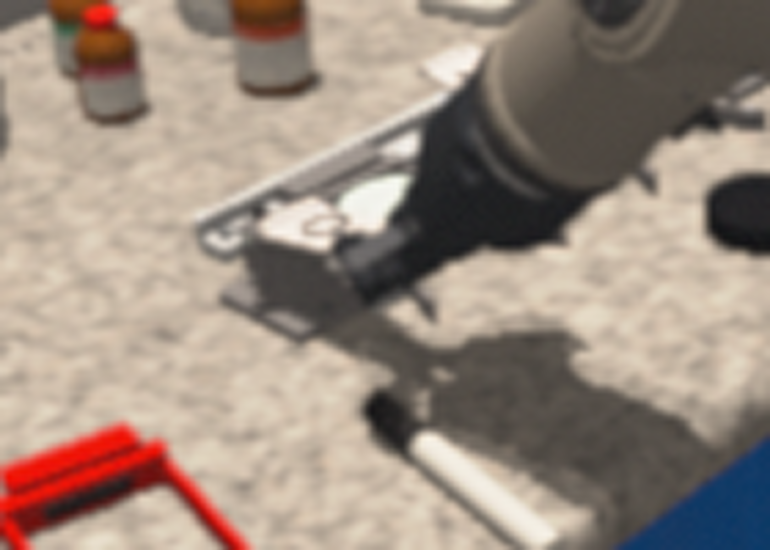

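```bash
cat > plan.py <<'E'
import sys
from st import *
H=np.array([.587,.048]); A0=np.radians(43)
def pose(p):
    a=A0 if p<np.pi/2-A0 else max(0,A0*(1-(p-(np.pi/2-A0))/(2.5-(np.pi/2-A0))))
    n=np.array([np.cos(a),np.sin(a)]); f=np.array([-np.sin(a),np.cos(a)]); u=np.array([-np.cos(p),np.sin(p)])
    if p<np.pi/2-a: return np.r_[H+.058*u-.014*n-.014*f,a]
    return np.r_[H+.044*u+.002*np.array([-np.sin(p),-np.cos(p)])-.011*n,a]
if __name__=='__main__':
    st(); o=get_obs(); R=Ro.from_rotvec(o['orientation']).as_matrix()
    cur=np.array([o['tcp_pos'][0],o['tcp_pos'][2],np.arctan2(R[0,2],-R[2,2])])
    for p in eval(sys.argv[1]):
        w=pose(p); d=w-cur; print(round(p,2),w.round(3),'dx %.4f dz %.4f ry %.3f'%tuple(d)); cur=w
E
python3 plan.py "np.arange(.2,1.65,.12)"
```

```text
11.125 [0.5279 0.3395 0.03  ] jawdeg 86.63 z [ 0.683 -0.025 -0.73 ] F [0.29 0.13 0.7 ] 0.0001120364001058188 q [-0.82  0.64 -0.2   2.2   1.79  0.75 -1.12]
0.2 [0.529 0.04  0.75 ] dx 0.0016 dz 0.0097 ry -0.002
0.32 [0.531 0.046 0.75 ] dx 0.0018 dz 0.0067 ry 0.000
0.44 [0.534 0.053 0.75 ] dx 0.0026 dz 0.0065 ry 0.000
0.56 [0.537 0.059 0.75 ] dx 0.0033 dz 0.0061 ry 0.000
0.68 [0.541 0.065 0.75 ] dx 0.0040 dz 0.0057 ry 0.000
0.8 [0.546 0.07  0.75 ] dx 0.0047 dz 0.0051 ry 0.000
0.92 [0.55  0.075 0.706] dx 0.0045 dz 0.0048 ry -0.045
1.04 [0.554 0.078 0.652] dx 0.0039 dz 0.0036 ry -0.054
1.16 [0.559 0.081 0.599] dx 0.0042 dz 0.0031 ry -0.054
1.28 [0.563 0.084 0.545] dx 0.0046 dz 0.0025 ry -0.054
1.4 [0.568 0.086 0.491] dx 0.0048 dz 0.0020 ry -0.054
1.52 [0.573 0.087 0.438] dx 0.0050 dz 0.0013 ry -0.054
1.64 [0.578 0.088 0.384] dx 0.0050 dz 0.0007 ry -0.054
```

{"name": "send_rows", "arguments": {"motion": [{"dp": [0.001, 0, 0.005], "rot": [0, 0, 0], "grip": 0}, {"dp": [0.001, 0, 0.005], "rot": [0, 0, 0], "grip": 0}, {"dp": [0.002, 0, 0.0065], "rot": [0, 0, 0], "grip": 0}, {"dp": [0.0025, 0, 0.0065], "rot": [0, 0, 0], "grip": 0}, {"dp": [0.003, 0, 0.006], "rot": [0, 0, 0], "grip": 0}]}}

```text
clock: 11.75
tcp_pos: [0.5357, 0.3398, 0.0603]
orientation: [1.839, 1.724, 0.7]
contact_force: [-0.7, 0.2, -0.2]
grip_width: -0.0001
```

```bash
python3 plan.py "np.arange(.68,1.65,.12)"; python3 - <<'E'
from h import *
c=grab('scene','pics/s6.png')
a=cv2.imread('pics/s6.png')[200:300,150:290]
cv2.imwrite('pics/c6.png',cv2.resize(a,(770,550),interpolation=cv2.INTER_CUBIC))
E
```

```text
11.75 [0.5357 0.3398 0.0603] jawdeg 86.78 z [ 0.681 -0.024 -0.732] F [-0.68  0.25 -0.24] -0.00010767674312096184 q [-0.82  0.58 -0.18  2.19  1.71  0.71 -1.02]
0.68 [0.541 0.065 0.75 ] dx 0.0055 dz 0.0044 ry 0.001
0.8 [0.546 0.07  0.75 ] dx 0.0047 dz 0.0051 ry 0.000
0.92 [0.55  0.075 0.706] dx 0.0045 dz 0.0048 ry -0.045
1.04 [0.554 0.078 0.652] dx 0.0039 dz 0.0036 ry -0.054
1.16 [0.559 0.081 0.599] dx 0.0042 dz 0.0031 ry -0.054
1.28 [0.563 0.084 0.545] dx 0.0046 dz 0.0025 ry -0.054
1.4 [0.568 0.086 0.491] dx 0.0048 dz 0.0020 ry -0.054
1.52 [0.573 0.087 0.438] dx 0.0050 dz 0.0013 ry -0.054
1.64 [0.578 0.088 0.384] dx 0.0050 dz 0.0007 ry -0.054
```

View pics/c6.png

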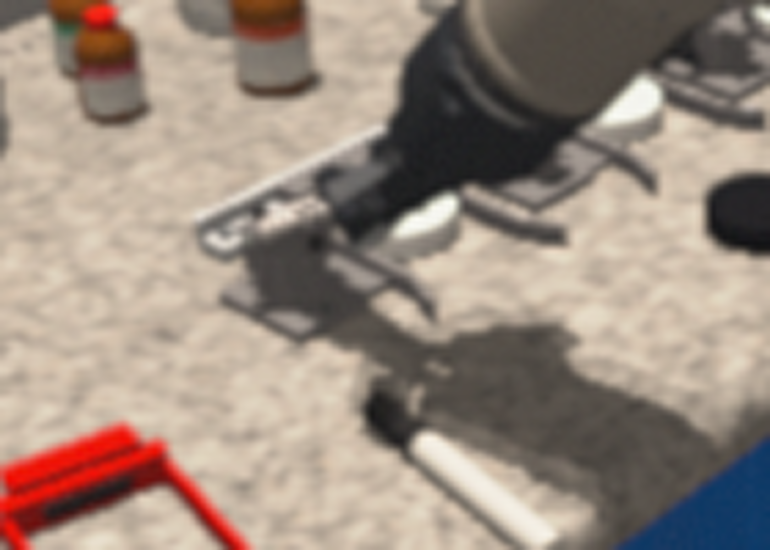

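{"name": "send_rows", "arguments": {"motion": [{"dp": [0.0055, 0, 0.005], "rot": [0, 0, 0], "grip": 0}, {"dp": [0.005, 0, 0.005], "rot": [0, 0, 0], "grip": 0}, {"dp": [0.0045, 0, 0.005], "rot": [0, 0.045, 0], "grip": 0}, {"dp": [0.004, 0, 0.0035], "rot": [0, 0.055, 0], "grip": 0}, {"dp": [0.004, 0, 0.003], "rot": [0, 0.055, 0], "grip": 0}, {"dp": [0.0045, 0, 0.0025], "rot": [0, 0.055, 0], "grip": 0}, {"dp": [0.005, 0, 0.002], "rot": [0, 0.055, 0], "grip": 0}]}}

```text
clock: 12.68
tcp_pos: [0.5706, 0.3403, 0.089]
orientation: [2.007, 1.894, 0.467]
contact_force: [-0.1, -0.7, 0.2]
grip_width: 0.0001
```

```bash
python3 plan.py "np.arange(1.52,3.2,.12)"; python3 - <<'E'
from h import *
c=grab('scene','pics/s7.png')
a=cv2.imread('pics/s7.png')[190:270,170:270]
cv2.imwrite('pics/c7.png',cv2.resize(a,(750,600),interpolation=cv2.INTER_CUBIC))
E
```

```text
12.675 [0.5706 0.3403 0.089 ] jawdeg 86.75 z [ 0.46  -0.022 -0.888] F [-0.1  -0.69  0.21] 0.0001101491792937338 q [-0.62  0.52 -0.24  1.99  1.04  0.55 -0.17]
1.52 [0.573 0.087 0.438] dx 0.0022 dz -0.0018 ry -0.040
1.64 [0.578 0.088 0.384] dx 0.0050 dz 0.0007 ry -0.054
1.76 [0.583 0.088 0.331] dx 0.0051 dz 0.0001 ry -0.054
1.88 [0.588 0.088 0.277] dx 0.0050 dz -0.0005 ry -0.054
2.0 [0.593 0.086 0.223] dx 0.0049 dz -0.0011 ry -0.054
2.12 [0.597 0.085 0.17 ] dx 0.0047 dz -0.0017 ry -0.054
2.24 [0.602 0.082 0.116] dx 0.0044 dz -0.0022 ry -0.054
2.36 [0.606 0.08  0.063] dx 0.0040 dz -0.0027 ry -0.054
2.48 [0.609 0.077 0.009] dx 0.0036 dz -0.0032 ry -0.054
2.6 [0.613 0.072 0.   ] dx 0.0032 dz -0.0041 ry -0.009
2.72 [0.615 0.068 0.   ] dx 0.0027 dz -0.0046 ry 0.000
2.84 [0.617 0.063 0.   ] dx 0.0021 dz -0.0049 ry 0.000
2.96 [0.619 0.058 0.   ] dx 0.0015 dz -0.0051 ry 0.000
3.08 [0.62  0.053 0.   ] dx 0.0009 dz -0.0052 ry 0.000
3.2 [0.62  0.047 0.   ] dx 0.0002 dz -0.0053 ry 0.000
```

View pics/c7.png

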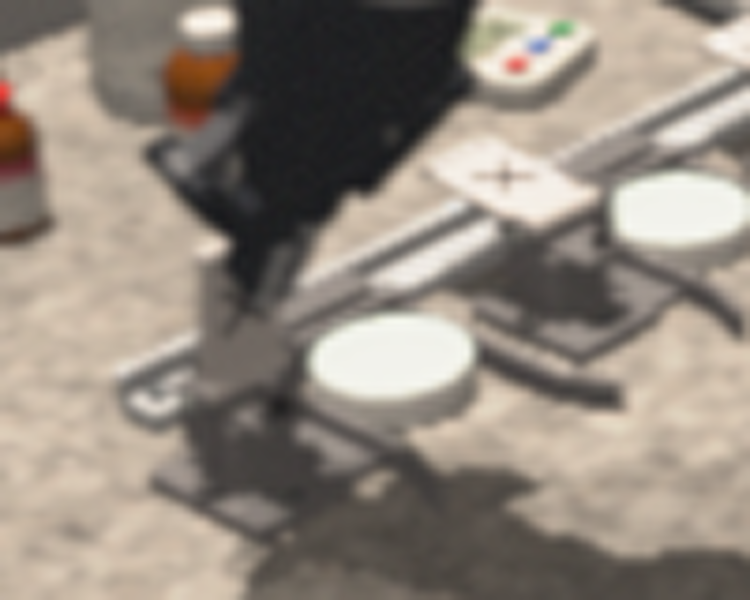

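The flag is now nearly upright at (230,330) in the crop, with the finger on its robot side. I'll keep going over the top.

{"name": "send_rows", "arguments": {"motion": [{"dp": [0.004, 0, -0.001], "rot": [0, 0.05, 0], "grip": 0}, {"dp": [0.005, 0, 0], "rot": [0, 0.055, 0], "grip": 0}, {"dp": [0.005, 0, 0], "rot": [0, 0.055, 0], "grip": 0}, {"dp": [0.005, 0, -0.0005], "rot": [0, 0.055, 0], "grip": 0}, {"dp": [0.005, 0, -0.001], "rot": [0, 0.055, 0], "grip": 0}, {"dp": [0.0045, 0, -0.0015], "rot": [0, 0.055, 0], "grip": 0}, {"dp": [0.0045, 0, -0.002], "rot": [0, 0.055, 0], "grip": 0}]}}

```text
clock: 13.6
tcp_pos: [0.6076, 0.3373, 0.0842]
orientation: [2.224, 2.098, 0.075]
contact_force: [-2.2, 0.5, 0.3]
grip_width: -0.0001
```

```bash
python3 plan.py "np.arange(2.36,3.2,.12)"
```

```text
13.6 [0.6076 0.3373 0.0842] jawdeg 86.6 z [ 0.093 -0.027 -0.995] F [-2.16  0.53  0.26] -0.00010868462470537179 q [-0.29  0.68 -0.5   1.65  0.51  0.88  0.5 ]
2.36 [0.606 0.08  0.063] dx -0.0017 dz -0.0045 ry -0.030
2.48 [0.609 0.077 0.009] dx 0.0036 dz -0.0032 ry -0.054
2.6 [0.613 0.072 0.   ] dx 0.0032 dz -0.0041 ry -0.009
2.72 [0.615 0.068 0.   ] dx 0.0027 dz -0.0046 ry 0.000
2.84 [0.617 0.063 0.   ] dx 0.0021 dz -0.0049 ry 0.000
2.96 [0.619 0.058 0.   ] dx 0.0015 dz -0.0051 ry 0.000
3.08 [0.62  0.053 0.   ] dx 0.0009 dz -0.0052 ry 0.000
3.2 [0.62  0.047 0.   ] dx 0.0002 dz -0.0053 ry 0.000
```

{"name": "send_rows", "arguments": {"motion": [{"dp": [0.002, 0.001, -0.004], "rot": [0, 0.04, 0], "grip": 0}, {"dp": [0.003, 0.001, -0.004], "rot": [0, 0.04, 0], "grip": 0}, {"dp": [0.003, 0, -0.004], "rot": [0, 0.01, 0], "grip": 0}, {"dp": [0.0025, 0, -0.0045], "rot": [0, 0, 0], "grip": 0}, {"dp": [0.002, 0, -0.005], "rot": [0, 0, 0], "grip": 0}]}}

```text
clock: 14.22
tcp_pos: [0.6227, 0.3365, 0.0609]
orientation: [2.269, 2.133, -0.03]
contact_force: [0.4, 0.4, 0.2]
grip_width: 0.0002
```

```bash
python3 plan.py "np.arange(2.96,3.2,.06)"
```

```text
14.225 [0.6227 0.3365 0.0609] jawdeg 86.45 z [ 0.005 -0.033 -0.999] F [0.4  0.39 0.18] 0.00019633893172271927 q [-0.27  0.77 -0.51  1.55  0.46  0.96  0.58]
2.96 [0.619 0.058 0.   ] dx -0.0038 dz -0.0030 ry -0.005
3.02 [0.619 0.055 0.   ] dx 0.0005 dz -0.0026 ry 0.000
3.08 [0.62  0.053 0.   ] dx 0.0004 dz -0.0026 ry 0.000
3.14 [0.62 0.05 0.  ] dx 0.0002 dz -0.0026 ry 0.000
3.2 [0.62  0.047 0.   ] dx 0.0000 dz -0.0026 ry 0.000
```

{"name": "send_rows", "arguments": {"motion": [{"dp": [0.001, 0.001, -0.003], "rot": [0, 0, 0], "grip": 0}, {"dp": [0.0005, 0, -0.0025], "rot": [0, 0, 0], "grip": 0}, {"dp": [0, 0, -0.0025], "rot": [0, 0, 0], "grip": 0}]}}

```text
clock: 14.6
tcp_pos: [0.6241, 0.3374, 0.0524]
orientation: [2.267, 2.133, -0.03]
contact_force: [-0.0, 0.3, -0.5]
grip_width: -0.0001
```

{"name": "send_rows", "arguments": {"motion": [{"dp": [0, 0, -0.0015], "rot": [0, 0, 0], "grip": 0}, {"dp": [0, 0, -0.0015], "rot": [0, 0, 0], "grip": 0}]}}

```text
clock: 14.85
tcp_pos: [0.6241, 0.3376, 0.05]
orientation: [2.267, 2.132, -0.029]
contact_force: [-1.3, -1.9, 10.1]
grip_width: -0.0003
```

It has met the buffers (10 N). I'll lift off and clear the view.

{"name": "send_rows", "arguments": {"motion": [{"dp": [0, 0, 0.01], "rot": [0, 0, 0], "grip": 0}, {"dp": [-0.005, 0, 0.04], "rot": [0, 0, 0], "grip": 0}, {"dp": [-0.03, 0, 0.05], "rot": [0, 0, 0], "grip": 0}, {"dp": [-0.05, -0.03, 0.02], "rot": [0, 0, 0], "grip": 0}, {"dp": [-0.05, -0.05, 0], "rot": [0, 0, 0], "grip": 0}, {"dp": [-0.04, -0.05, 0], "rot": [0, 0, 0], "grip": 0}, {"dp": [0, -0.06, 0], "rot": [0, 0, 0], "grip": 0}, {"dp": [0, -0.06, 0], "rot": [0, 0, 0], "grip": 0}, {"dp": [0, -0.06, 0], "rot": [0, 0, 0], "grip": 0}, {"dp": [0, -0.06, 0], "rot": [0, 0, 0], "grip": 0}, {"dp": [0, 0, 0], "rot": [0, 0, 0], "grip": 0}]}}

```text
clock: 16.23
tcp_pos: [0.4468, -0.0361, 0.1785]
orientation: [2.261, 2.131, -0.016]
contact_force: [0.9, 0.1, -0.5]
grip_width: -0.0
```

```bash
python3 - <<'E'
from st import *
st(); grab('scene','pics/s8.png'); c=grab('top','pics/t8.png')
a=cv2.imread('pics/s8.png')[180:270,175:295]; b=cv2.imread('pics/t8.png')[140:230,180:300]
f=lambda i:cv2.resize(i,(400,300),interpolation=cv2.INTER_CUBIC)
e=cv2.imread('pics/top0.png')[140:230,180:300]
cv2.imwrite('pics/c8.png',np.vstack([np.hstack([f(a),f(b)]),np.hstack([f(cv2.imread('pics/t8.png')[180:270,140:260]),f(e)])]))
hsv=cv2.cvtColor(cv2.imread('pics/t8.png'),cv2.COLOR_BGR2HSV)
m=((hsv[...,2]>185)&(hsv[...,1]<25)).astype('u1'); m=cv2.morphologyEx(m,cv2.MORPH_OPEN,np.ones((3,3)))
n,l,s,ce=cv2.connectedComponentsWithStats(m)
for i in range(1,n):
    if 180<ce[i][0]<380 and 145<ce[i][1]<230 and s[i][4]>100: print(s[i],ce[i],ray(c,*ce[i],.016))
E
```

```text
16.225 [ 0.4468 -0.0361  0.1785] jawdeg 86.59 z [ 0.016 -0.032 -0.999] F [ 0.87  0.1  -0.54] -5.586089968863732e-06 q [ 0.4   0.2  -0.54  2.11  0.18  0.85  1.26]
[244 154  24  21 240] [258.70416667 163.18333333] [0.629558   0.18648613 0.016     ]
[316 155  23  21 228] [325.71052632 164.89035088] [0.62586396 0.00755709 0.016     ]
[221 164  22  21 366] [231.48360656 173.82786885] [0.59984643 0.25854166 0.016     ]
[279 166  22  21 367] [289.73024523 175.54223433] [0.59608063 0.10330786 0.016     ]
```

View pics/c8.png

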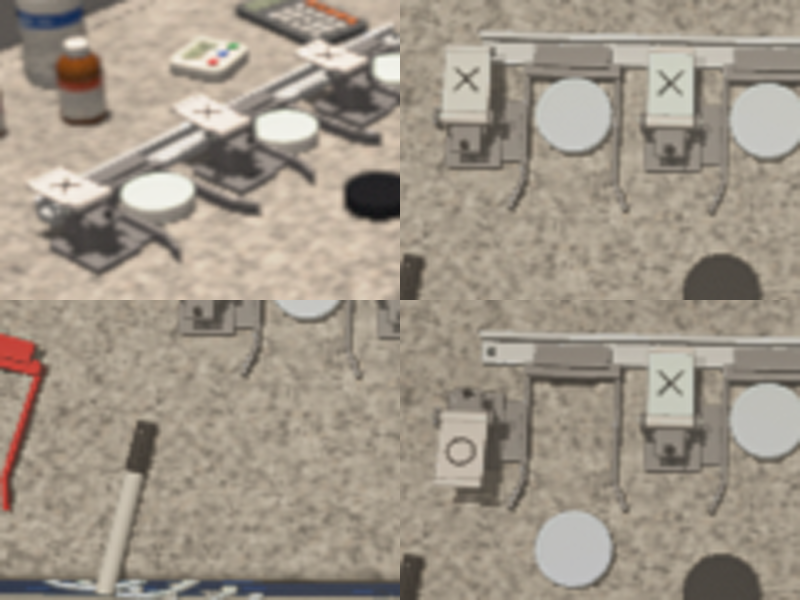

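The last picture shows all three flags with their crosses up. dish_c is touching the stop at (573,115), and the pen and the other bays look unmoved.

```bash
python3 -c "
from bench import hand_in; print(hand_in())"
```

```text
the job is handed in; nothing more can be done
None
```

I pushed the dish along the worktop into the empty bay with the fingertips until it stopped against the back stop. Then, with a tilted fingertip under the flag's free edge, I turned the flag right over onto its buffers. I handed the job in at about 16 s of the 54 s allowed.

**Dish:** at the stop the fingers stalled at about 4.6 N. My final image measurement puts it at about (0.600, 0.259), within 2 mm of my home estimate of (0.598, 0.260).

**Flag:** it now lies to the back with its cross up, like the other two. The highest force I read was about 10 N, in one short reading as it met the buffers. That is more than turning the flag needs (about 0.5 N), so the final press was firmer than the rest.

**Bystanders:**
- bay_b, the black dish and the pen look unmoved in the final top-view crop.
- bay_a was mostly outside that crop, and dish_a did not show up in the final measurement. I took its cross flag from the scene picture.
- I never identified the tube for certain and did not check it at the end. No move went near the worktop to the right of the bays.

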